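# Try stirrer shaft sleeves on the gauge pin and show the one that fits

## Task

One of the two tall aluminium sleeves fits the gauge pin: try them, slide the one that fits down the pin until it is fully home on the base, and stand the other upright in the grey reject tray and let it go. With the misfit standing in the tray and the good sleeve home on the pin, draw the good sleeve off the pin again, lift it so that its middle is more than 15 cm above the bench, tip it about 45 degrees over from upright so that its bore can be looked into, and finish while still holding it there. Leave everything else on the bench where it is.

Things in the scene. Friction and masses are not known exactly. Their poses are not given: they have to be found in the camera images.
- sleeve_a_mid (a point): One sleeve: aluminium tube standing upright, 40 mm outside diameter, 60 mm tall, 0.1 to 0.2 kg. One sleeve's through bore is 24 mm and slides freely over the gauge pin; the other's is 16 mm and stops on the pin's tapered tip, about 40 mm above home; which is which is not given, outside they are alike. Point: its centre, 30 mm above its underside; z: its axis, up.
- sleeve_b_mid (a point): The other sleeve: aluminium tube standing upright, 40 mm outside diameter, 60 mm tall, 0.1 to 0.2 kg. One sleeve's through bore is 24 mm and slides freely over the gauge pin; the other's is 16 mm and stops on the pin's tapered tip, about 40 mm above home; which is which is not given, outside they are alike. Point: its centre, 30 mm above its underside; z: its axis, up.
- gauge: Gauge, fixed: dark square steel base 90 x 90 x 14 mm with an upright steel pin in its middle, 20 mm in diameter, 46 mm tall (its top 60 mm above the origin), the last 10 mm tapering to 11 mm. A sleeve fully home stands on the base and hides the pin, its centre 44 mm above the origin. Origin: centre of the underside, 2 mm above the bench (on a mat), straight below the pin; z up.
- tray: Reject tray, fixed: shallow open square grey plastic tray 140 x 140 x 22 mm, walls 4 mm, floor 4 mm thick. Origin: centre of its underside, 2 mm above the bench; x and y along its sides, z up.
- jar: Bystander: white plastic jar with cap and paper label, 50 mm diameter, 70 mm tall. Origin: centre of its underside; it stands on one of three spots with the two sleeves.
- reagent: Bystander: brown glass bottle, 54 mm diameter, 108 mm tall. Origin: centre of its underside.
- beaker: Bystander: open steel beaker, 72 mm diameter, 85 mm tall. Origin: centre of its underside.
- driver: Bystander: black screwdriver lying down, 170 mm long along its x, 26 mm high. Origin: middle of its length, at the underside.
- collar: Bystander: flat steel ring lying down, 50 mm diameter, 12 mm high, 28 mm hole. Origin: centre of its underside. It is not one of the sleeves.
- dish: Bystander: small white dish, 68 mm diameter, 22 mm high. Origin: centre of its underside.
- wrench: Bystander: small steel spanner lying flat, 140 mm long along its x, 8 mm high. Origin: middle of its length, at the underside.
There are look-alikes about, which are no part of the job. What is shaped like the part that bears sleeve_b_mid but blue or purple is not meant.

How it is judged:
By the outcome, as a careful person would: the job done as asked, in the order asked, and still so for the second after the job is handed in, while the arm keeps its last pose, push and grip.
It also fails if it takes over 70 s, if anything falls off the work surface, if the arm or the gripper's body presses on something with over 40 N, if the wrist force passes 120 N, or if a joint passes its speed limit or range.

## Robot

A 6-joint arm with a two-finger parallel gripper is mounted at the origin on the work surface. World frame = base frame: x ahead of the robot, y to its left, z up, the work surface at z = 0. Lengths are in m, angles in degrees, forces in N, time in s.
With the tool pointing down it reaches from about 0.35 to 0.85 m from the base axis. Payload 8.1 kg.
Tool frame: the origin (TCP) lies midway between the tips of the shut fingers; the grasp point (between the pads) lies env.hold_point_z behind it (env.hold_point_z is the distance from the TCP to the grasp point, in m); y points along the fingers, z is the direction in which the jaws open and shut, and the axes are right-handed (so a half turn about y gives the same grasp; the last joint's range is limited). The gripper opens to 85 mm and grips with 20 to 120 N. Pads are 22 mm wide; open, the fingers measure 114 mm over their backs; the gripper's body (76 mm by 85 mm) begins 54 mm behind the grasp point. The pads swing forward as they close: fully open they stand 13 mm farther back than shut.
Start: joints at [-78.575, 7.471, 85.268, -0, 87.261, -4.893], TCP at [0.169, -0.576, 0.231] pointing down, gripper open.
Joint ranges: [-169.43, 169.43], [-51.17, 129.36], [1.28, 143.12], [-76.62, 256.62], [0, 156.53], [-152.29, 152.29]. Speed limits (degrees/s): [136.94, 136.94, 159.86, 180, 180, 180].

## Interface

Orientations are given as [roll, pitch, yaw] about the fixed x, y, z axes, in that order (R = Rz(yaw) Ry(pitch) Rx(roll)).
In Python, from cell import env gives the robot as it stands. The module is installed in compiled form; this text tells all that it offers.
- The arm moves only by the tool play_rows, never from a script. Its argument "plan" is one flat list of numbers, 7 for each row, row after row: the turn, a rotation vector about the tool's x, y, z in degrees, then the shift along the tool's x, y, z in mm, then the finger opening in mm, from 0 to 85.4. In form: [ax, ay, az, dx, dy, dz, grip, ax, ay, az, dx, dy, dz, grip, ...]. A call has 1 to 12 rows; each row shifts and turns the pose as measured when the row begins, along the tool's axes as they then stand; what a row does not reach is not made up. A row lasts 1/12 s, in which the tool goes at most 41.7 mm and 7.16 degrees, less where a joint would pass 70% of its speed; a pose out of reach is approached as far as the arm can. A call with a gripper value outside its range is refused whole. The fingers move at their own pace and stop on an object; "force" is the grip in N (left out, the last holds). Time passes only in rows, so rows that do not move let the fingers close. It gives the time, the measured TCP pose, the force and the opening at its end, in the units of the state.
- env.get_state(): the state, without advancing time (a new reading comes with each control period).
- env.grab_frame(name): name is "scene" or "top" or "wrist"; returns a dict with "img" (384x512x3 uint8, blue, green, red), "camera_matrix" (3x3 intrinsics, pixels), "R" (3x3) and "t" (3): a world point X has camera coordinates R X + t. Camera axes: x right, y down, z forward; pixel columns grow to the right and rows downward; lengths in m; the calibration is good to about 2 mm. A picture is of the moment at which its call begins. There is no depth.
- env.hand_in(): hands the job in, once; it reports no verdict.
The state is a dict: "time": time; "joints": joint angles; "qvel": joint speeds; "joint_torque": joint torques, N m; "position": TCP position; "orientation": TCP orientation; "contact_force": force on the tool from outside, world axes, zero at the start; "moment": the same for the moment, N m; "opening": finger opening in m.
Only numpy, scipy, OpenCV 4.12 (cv2) and the standard library are available. Lean on these libraries where they do the work, as an engineer would, in place of code of your own. Each camera call takes 0.05 s, during which the arm holds its last target.

## Working session

There is one attempt and no reset: what is moved stays moved. The work goes in short steps, Python scripts to look and compute and a tool call to move; the robot and the scene stay as the last step left them, time stands still between calls to the robot, and variables do not carry over. Pictures are saved under pics/ and viewed, and the job is handed in when it is done.

Besides the shell and the picture viewer there is one more tool, called after "Request:" as name(argument=value, ...) on one line, values as JSON. play_rows: Moves the arm, as the interface text tells. Its arguments: {"type":"object","properties":{"plan":{"type":"array"},"force":{"type":"number"}},"required":["plan"]}

```bash
mkdir -p pics
python3 - <<'E'
from cell import env
import cv2
print(env.get_state(), env.hold_point_z)
for n in ["scene","top","wrist"]:
    f=env.grab_frame(n); cv2.imwrite(f"pics/{n}0.png",f["img"])
    print(n,f["camera_matrix"].tolist(),f["R"].tolist(),f["t"].tolist())
E
```

```text
{'time': 0.0, 'joints': array([-7.85742154e+01,  7.51647852e+00,  8.53310378e+01, -1.73835579e-03,
        8.72618883e+01, -4.89232275e+00]), 'qvel': array([-0.04440285, -0.00362058,  0.04649195,  0.03086533,  0.01468399,
        0.01988768]), 'joint_torque': array([-7.96699132e-04, -5.69392741e+01, -5.00554347e+01, -2.15487165e-05,
        1.50272227e-02, -1.35188671e-05]), 'position': array([ 0.1684873, -0.5752659,  0.2302133]), 'orientation': array([-9.01091541e+01,  7.60050694e-03, -1.63681815e+02]), 'contact_force': array([ 0.29510911, -1.01085068, -0.63322648]), 'moment': array([-0.06396725, -0.01717483,  0.03254612]), 'opening': 0.08527042036286193} 0.0187
scene [[388.2830411683867, 0.0, 249.79199438612596], [0.0, 388.2830411683867, 188.28859736586574], [0.0, 0.0, 1.0]] [[0.24983583061519804, 0.9681309067102487, -0.01745294282365733], [0.6085661969192515, -0.17101525011473512, -0.7748554498714152], [-0.753146228635617, 0.1829653838860956, -0.6318974810769233]] [-0.18853559627050226, -0.26546390924540036, 1.53182018847265]
top [[377.1645645140701, 0.0, 252.44441693092963], [0.0, 377.1645645140701, 195.31962502201267], [0.0, 0.0, 1.0]] [[0.005393377032920438, -0.999952200858521, -0.008155211976441014], [-0.9961301374373623, -0.0046569687879226855, -0.08776708910935647], [0.08772491535021376, 0.008597013429571676, -0.9961076400604952]] [0.05262487368744832, 0.5571343275352496, 0.8298940247542234]
wrist [[282.37300297751904, 0.0, 256.0890906819615], [0.0, 282.37300297751904, 189.4632165292425], [0.0, 0.0, 1.0]] [[0.28052786093498305, -0.9598447709183707, -0.0014611570432816908], [-0.9190485423886336, -0.26904307606196876, 0.28803749748330276], [-0.2768643999732954, -0.07945966878722747, -0.9576180162589115]] [-0.5989440018375424, -0.037505359349491084, 0.3779907632330665]
```

View pics/scene0.png

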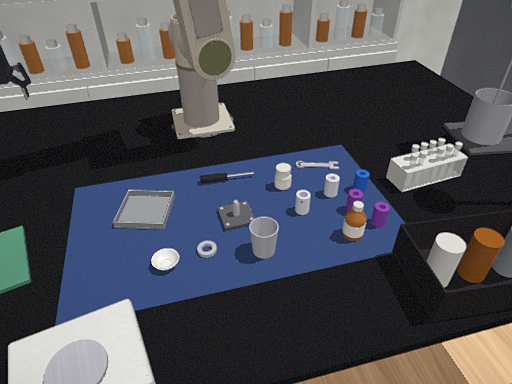

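View pics/top0.png

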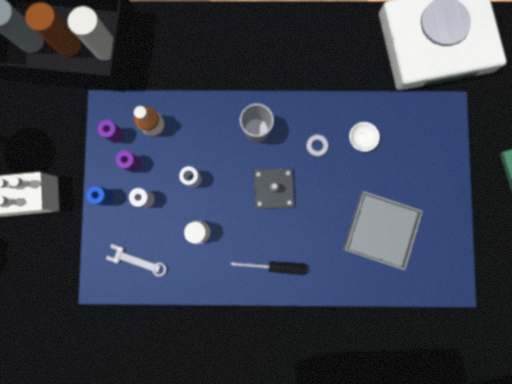

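View pics/wrist0.png

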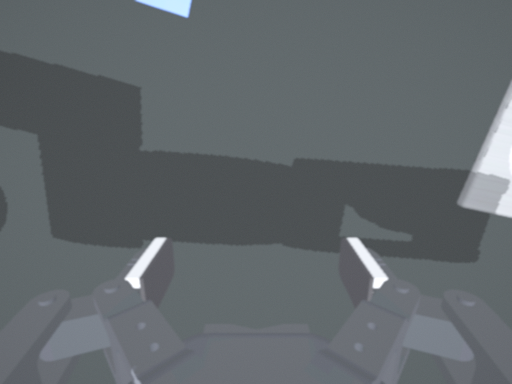

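Run:
```python
import cv2,numpy as np
t=cv2.imread("pics/top0.png"); s=cv2.imread("pics/scene0.png")
a=cv2.resize(t[150:250,80:220],None,fx=5,fy=5,interpolation=cv2.INTER_CUBIC)
b=cv2.resize(s[155:245,260:395],None,fx=5,fy=5,interpolation=cv2.INTER_CUBIC)
cv2.imwrite("pics/cropt.png",a);cv2.imwrite("pics/crops.png",b)
c=cv2.resize(t[155:220,240:310],None,fx=8,fy=8,interpolation=cv2.INTER_CUBIC)
cv2.imwrite("pics/cropg.png",c)
```

```text
(no output)
```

View pics/cropt.png

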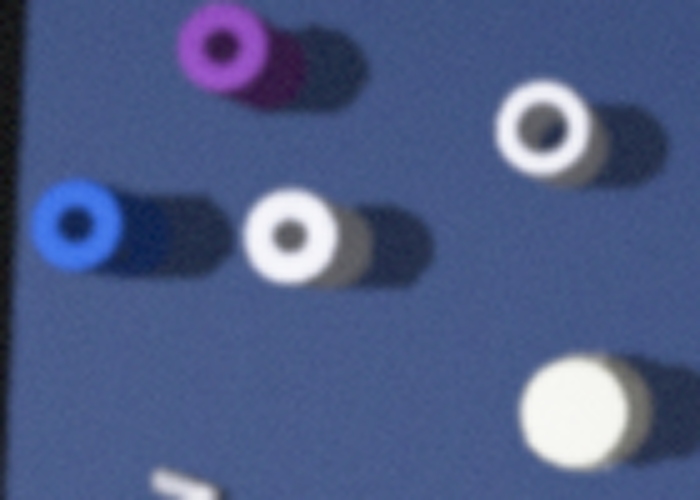

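View pics/crops.png

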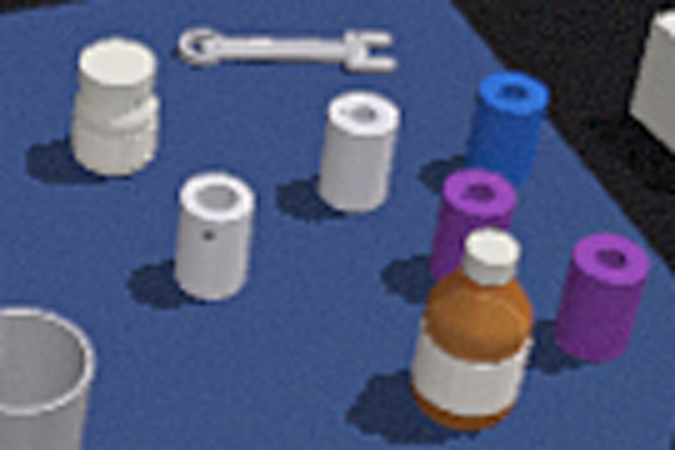

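View pics/cropg.png

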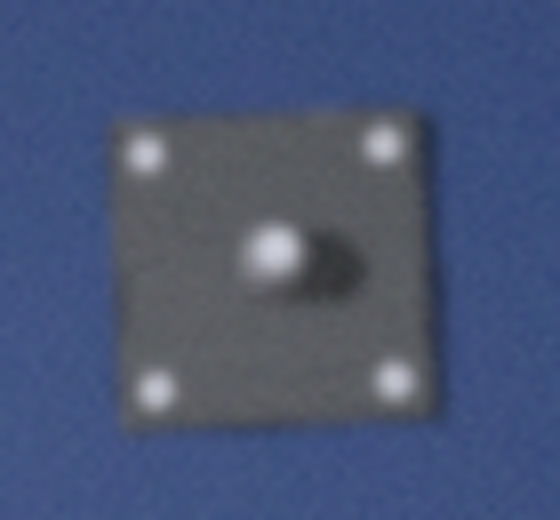

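```bash
cat > h.py <<'E'
from cell import env
import cv2,numpy as np
from scipy.spatial.transform import Rotation as Ro
def ray(f,u,v,z):
    K=f["camera_matrix"];R=f["R"];t=f["t"]
    d=R.T@np.linalg.solve(K,[u,v,1.]); c=-R.T@t
    return c+d*(z-c[2])/d[2]
def R_(): 
    s=env.get_state(); return np.array(s["position"]),Ro.from_euler('xyz',s["orientation"],degrees=True)
def delta(p,yaw,rpy=None):
    P,R=R_(); T=Ro.from_euler('xyz',rpy if rpy is not None else [-90,0,yaw],degrees=True)
    print("now",P.round(4),"shift tool mm",(R.inv().apply(np.array(p)-P)*1000).round(1),"rotvec",(R.inv()*T).as_rotvec(degrees=True).round(2))
E
python3 - <<'E'
from h import *
f=env.grab_frame("top"); im=f["img"].astype(int); hsv=cv2.cvtColor(f["img"],cv2.COLOR_BGR2HSV)
m=((hsv[...,2]>200)&(hsv[...,1]<40)).astype(np.uint8)
n,l,st,c=cv2.connectedComponentsWithStats(m)
for i in range(1,n):
    if 15<st[i,4]<3000 and 85<c[i][0]<475 and 90<c[i][1]<305:
        cn,_=cv2.findContours((l==i).astype(np.uint8),cv2.RETR_EXTERNAL,2)
        h=cv2.convexHull(cn[0]); M=cv2.moments(h)
        cc=(M['m10']/M['m00'],M['m01']/M['m00']) if M['m00'] else c[i]
        print(np.round(c[i],1),np.round(cc,2),st[i], "z62",ray(f,*cc,.062).round(4),"z16",ray(f,*c[i],.016).round(4))
# gauge pin tip, centre of 4 screws
print("pin",ray(f,240+273/8,155+251/8,.062).round(4), "jar",ray(f,196.5,232,.072))
for n_,u,v,z in [("blue",95,195,.062),("pur",127,160,.062),("pur2",109,130,.062),("wr1",115,255,.01),("wr2",160,269,.01),("collar",317,146,.014),("beaker",257,122,.085)]: print(n_,ray(f,u,v,z).round(3))
for u,v in [(367,193),(421,212),(406,268),(346,248)]: print("tray",ray(f,u,v,.024).round(3))
g=env.grab_frame("scene"); 
for u,v in [(260+216/5,155+196/5),(260+363/5,155+114/5)]: print("scene sleeve top",ray(g,u,v,.062).round(4))
c=cv2.resize(g["img"][190:240,205:265],None,fx=10,fy=10,interpolation=cv2.INTER_CUBIC);cv2.imwrite("pics/sg.png",c)
E
```

```text
[139.3 111.8] [139.35 111.82] [134 107  12  11  98] z62 [0.7381 0.3066 0.062 ] z16 [0.7527 0.3213 0.016 ]
[263.1 128.4] [262.98 128.55] [260 123   7  12  54] z62 [0.7012 0.0327 0.062 ] z16 [0.714  0.0316 0.016 ]
[364.4 136.4] [364.05 136.28] [350 123  29  28 627] z62 [ 0.6846 -0.1888  0.062 ] z16 [ 0.6959 -0.2031  0.016 ]
[316.9 144.9] [316.9  144.88] [308 136  19  19 123] z62 [ 0.6651 -0.0854  0.062 ] z16 [ 0.6754 -0.0929  0.016 ]
[187.9 175.2] [187.94 175.27] [180 167  17  18 156] z62 [0.5968 0.196  0.062 ] z16 [0.6034 0.2044 0.016 ]
[137.5 196.6] [137.45 196.63] [129 188  18  18 215] z62 [0.5496 0.3048 0.062 ] z16 [0.5534 0.3192 0.016 ]
[194.2 232.1] [194.14 232.07] [184 222  21  21 341] z62 [0.4736 0.1801 0.062 ] z16 [0.4731 0.1873 0.016 ]
[132.9 259.8] [130.55 258.92] [107 245  52  27 336] z62 [0.4157 0.3153 0.062 ] z16 [0.41  0.325 0.016]
pin [0.5733 0.0082 0.062 ] jar [0.47391839 0.17344906 0.072     ]
blue [0.553 0.397 0.062]
pur [0.63  0.33  0.062]
pur2 [0.697 0.373 0.062]
wr1 [0.42  0.368 0.01 ]
wr2 [0.389 0.265 0.01 ]
collar [ 0.673 -0.093  0.014]
beaker [0.709 0.046 0.085]
tray [ 0.563 -0.204  0.024]
tray [ 0.521 -0.324  0.024]
tray [ 0.396 -0.287  0.024]
tray [ 0.44  -0.154  0.024]
scene sleeve top [0.597  0.1951 0.062 ]
scene sleeve top [0.5502 0.3037 0.062 ]
```

View pics/sg.png

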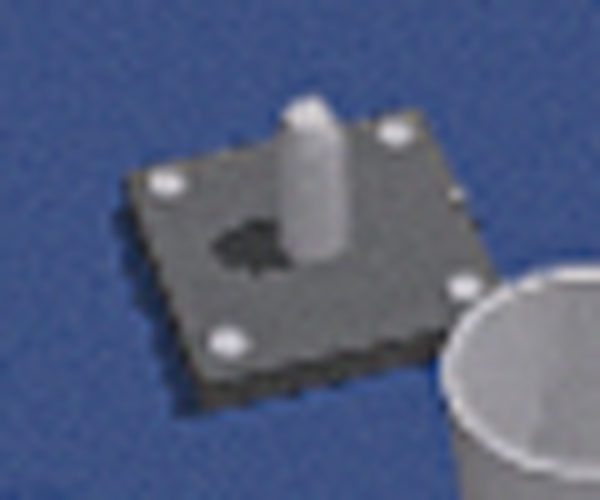

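Run:
```python
from h import *
f=env.grab_frame("top");g=env.grab_frame("scene")
print(ray(f,240+269.75/8,155+268/8,.017).round(4), ray(g,205+30.7,190+11.0,.062).round(4))
print(ray(g,205+(166+394+464+228)/40,190+(182+132+287+343)/40,.017).round(4))
M=np.array([.55,.3042]); print("yaw radial", np.degrees(np.arctan2(M[1],M[0])))
# move target for grasp of M: jaw dir options
for a in (29,): 
  yaw=np.degrees(np.arctan2(-M[0]/np.hypot(*M),M[1]/np.hypot(*M)))
  print(yaw); delta([.55,.3042,.20],yaw)
```

```text
[0.5734 0.0069 0.017 ] [0.5745 0.0078 0.062 ]
[0.5765 0.0072 0.017 ]
yaw radial 28.94658251325487
-61.05341748674513
now [ 0.1686 -0.5757  0.231 ] shift tool mm [-613.3   31.4 -737.3] rotvec [ 2.0000e-02 -1.0263e+02 -2.0000e-02]
```

Request:
play_rows(plan=[0,-3.9,0,-41,0,-1.4,62,0,-3.9,0,-41,0,-1.4,62,0,-3.9,0,-41,0,-1.4,62,0,-3.9,0,-41,0,-1.4,62,0,-3.9,0,-41,0,-1.4,62,0,-3.9,0,-41,0,-1.4,62,0,-3.9,0,-41,0,-1.4,62,0,-3.9,0,-41,0,-1.4,62,0,-3.9,0,-41,0,-1.4,62,0,-3.9,0,-41,0,-1.4,62,0,-3.9,0,-41,0,-1.4,62,0,-3.9,0,-41,0,-1.4,62], force=40)

```text
time: 1.35
position: [0.5367, -0.2683, 0.2291]
orientation: [-90.0, -0.2, -115.7]
contact_force: [1.3, -0.2, 0.0]
opening: 0.0619
```

Request:
play_rows(plan=[0,-4,0,-41,0,-1,62,0,-4,0,-41,0,-1,62,0,-4,0,-41,0,-1,62,0,-4,0,-41,0,-1,62,0,-4,0,-41,0,-1,62,0,-4,0,-41,0,-1,62,0,-4,0,-41,0,-1,62,0,-4,0,-41,0,-1,62,0,-4,0,-41,0,-1,62,0,-4,0,-41,0,-1,62,0,-4,0,-41,0,-1,62,0,-4,0,-41,0,-1,62])

```text
time: 2.35
position: [0.5484, 0.2159, 0.2271]
orientation: [-89.9, -0.2, -65.2]
contact_force: [0.6, 0.3, 0.6]
opening: 0.062
```

Run:
```python
from h import *
delta([.550,.304,.12],-61)
f=env.grab_frame("wrist");cv2.imwrite("pics/w1.png",f["img"])
P,R=R_(); print(R.as_matrix().round(3))
```

```text
now [0.5484 0.2159 0.2271] shift tool mm [-79.8 106.8  38.3] rotvec [-0.07 -4.19  0.24]
[[ 0.429  0.001  0.903]
 [-0.903  0.001  0.429]
 [-0.    -1.     0.002]]
```

View pics/w1.png

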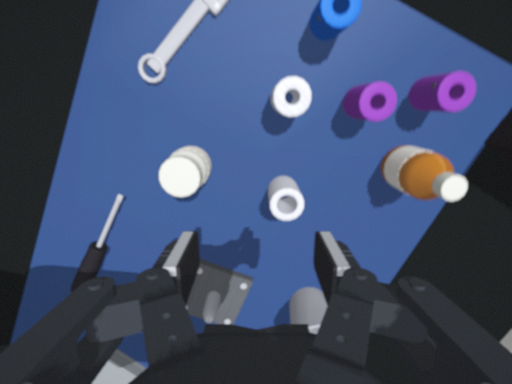

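Request:
play_rows(plan=[0,-4.2,0.2,-39,15,22,62,0,0,0,-40,15,13,62,0,0,0,0,15,0,62,0,0,0,0,0,0,62])

```text
time: 2.73
position: [0.5385, 0.3015, 0.1875]
orientation: [-89.7, 0.2, -59.8]
contact_force: [-0.1, -1.4, -1.6]
opening: 0.0621
```

Run:
```python
from h import *
delta([.550,.304,.020],-61)
```

```text
now [0.5385 0.3015 0.1875] shift tool mm [  4.2 167.5  10.2] rotvec [-0.34  1.25 -0.2 ]
```

Request:
play_rows(plan=[-0.3,1.2,-0.2,4,25,10,62,0,0,0,0,30,0,62,0,0,0,0,30,0,62,0,0,0,0,0,0,62])

```text
time: 3.07
position: [0.5521, 0.3034, 0.1045]
orientation: [-89.6, -0.0, -61.0]
contact_force: [-1.1, 1.0, -1.5]
opening: 0.062
```

Run:
```python
from h import *
delta([.550,.304,.020],-61)
f=env.grab_frame("wrist");cv2.imwrite("pics/w2.png",f["img"])
```

```text
now [0.5521 0.3034 0.1045] shift tool mm [-1.6 84.5 -2.1] rotvec [-0.35 -0.04  0.05]
```

View pics/w2.png

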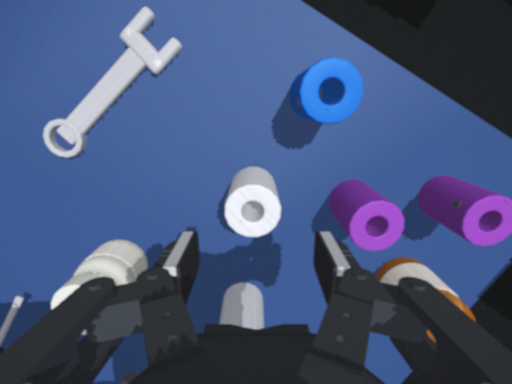

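Request:
play_rows(plan=[-0.3,0,0,-1.5,24,-2,62,0,0,0,0,24,0,62,0,0,0,0,24,0,62,0,0,0,0,10,0,62,0,0,0,0,0,0,62])

```text
time: 3.53
position: [0.5611, 0.3045, 0.0389]
orientation: [-88.8, -0.2, -61.3]
contact_force: [-0.1, -0.5, -0.9]
opening: 0.0619
```

Run:
```python
from h import *
delta([.550,.304,.020],-61)
f=env.grab_frame("wrist");cv2.imwrite("pics/w3.png",f["img"])
```

```text
now [0.5611 0.3045 0.0389] shift tool mm [ -4.9  18.6 -10.3] rotvec [-1.17 -0.33  0.17]
```

View pics/w3.png

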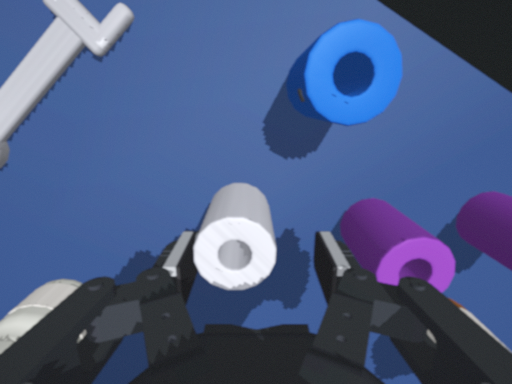

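Request:
play_rows(plan=[-1.2,-0.3,0.2,-5,4,-10,62,0,0,0,0,0,0,62])

```text
time: 3.75
position: [0.5521, 0.3047, 0.04]
orientation: [-89.8, 0.0, -61.1]
contact_force: [0.3, -0.4, -0.1]
opening: 0.0619
```

Run:
```python
from h import *
delta([.550,.304,.020],-61)
```

```text
now [0.5521 0.3047 0.04  ] shift tool mm [-0.4 20.  -2.2] rotvec [-0.2  -0.06 -0.02]
```

Request:
play_rows(plan=[-0.3,0,0,0,10,-3,62,-0.3,0,0,0,10,-1,62,0,0,0,0,0,0,62])

```text
time: 4.0
position: [0.551, 0.3042, 0.0235]
orientation: [-90.0, -0.0, -61.0]
contact_force: [-0.2, -0.3, 0.3]
opening: 0.0621
```

Run:
```python
from h import *
for i in range(2):
  delta([.550,.304,.020],-61); f=env.grab_frame("wrist")
cv2.imwrite("pics/w4.png",f["img"])
```

```text
now [0.551  0.3042 0.0235] shift tool mm [-0.3  3.5 -1. ] rotvec [ 0.04 -0.03  0.01]
now [0.5513 0.3044 0.0241] shift tool mm [-0.3  4.1 -1.3] rotvec [ 0.01 -0.03  0.01]
```

View pics/w4.png

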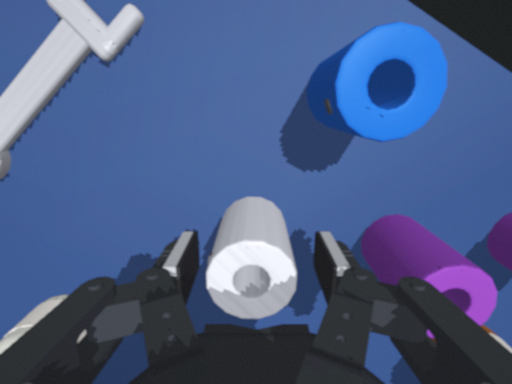

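Request:
play_rows(plan=[0,0,0,0,4,-1,34,0,0,0,0,0,0,34,0,0,0,0,0,0,34,0,0,0,0,0,0,34,0,0,0,0,0,0,34], force=50)

```text
time: 4.52
position: [0.551, 0.3042, 0.0207]
orientation: [-89.9, -0.0, -61.0]
contact_force: [0.4, -0.1, 0.2]
opening: 0.0392
```

Run:
```python
from h import *
print(env.get_state())
delta([.550,.304,.020],-61); f=env.grab_frame("wrist")
cv2.imwrite("pics/w5.png",f["img"])
```

```text
{'time': 4.5167, 'joints': array([ 2.42400641e+01,  2.25953456e+01,  9.04592514e+01, -1.14698447e-02,
        6.68874918e+01, -4.73103951e+00]), 'qvel': array([ 0.0086793 , -0.03698197,  0.00171668,  0.05198348,  0.0032097 ,
       -0.11361467]), 'joint_torque': array([-2.28929892e-02, -6.47164679e+01, -4.44480336e+01, -1.50877365e-02,
       -2.66018207e-02, -2.44326594e-05]), 'position': array([0.55096567, 0.30415397, 0.02067255]), 'orientation': array([-8.99431569e+01, -1.52942061e-02, -6.10244070e+01]), 'contact_force': array([ 0.44720303, -0.14214843,  0.24774312]), 'moment': array([-0.00170214,  0.04265901, -0.01384062]), 'opening': 0.03917838662486657}
now [0.551  0.3042 0.0207] shift tool mm [-0.3  0.7 -0.9] rotvec [-0.06 -0.02  0.02]
```

View pics/w5.png

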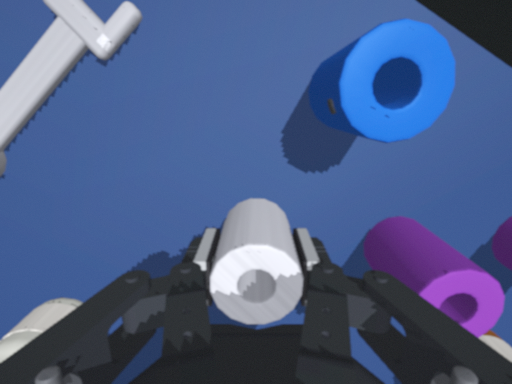

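Request:
play_rows(plan=[0,0,0,0,-25,0,34,0,0,0,0,-35,0,34,0,0,0,0,-35,0,34,0,1,0,10,-30,0,34,0,4,0,40,0,-1,34,0,4,0,40,0,-1,34,0,4,0,40,0,-2,34,0,4,0,40,0,-4,34,0,4,0,40,0,-4,34,0,4,0,40,0,-4,34,0,0,0,0,0,0,34])

```text
time: 5.48
position: [0.6129, 0.0567, 0.1495]
orientation: [-90.1, -0.2, -86.7]
contact_force: [-0.5, 0.4, -1.4]
opening: 0.0393
```

Run:
```python
from h import *
delta([.574,.0076,.12],-89)
f=env.grab_frame("top");cv2.imwrite("pics/t1.png",f["img"])
```

```text
now [0.6129 0.0567 0.1495] shift tool mm [ 46.7  29.7 -41.6] rotvec [0.1  2.25 0.2 ]
```

View pics/t1.png

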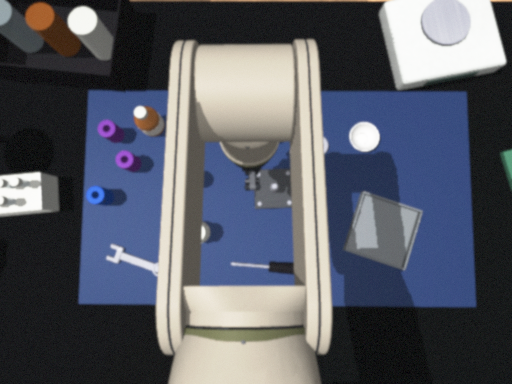

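Request:
play_rows(plan=[0,2.2,0.2,23,8,-21,34,0,0,0,23,8,-21,34,0,0,0,0,8,0,34,0,0,0,0,0,0,34])

```text
time: 5.87
position: [0.571, 0.0117, 0.1237]
orientation: [-90.1, 0.2, -88.8]
contact_force: [0.4, 0.6, -2.2]
opening: 0.0394
```

Run:
```python
from h import *
delta([.574,.0076,.11],-89)
f=env.grab_frame("scene");cv2.imwrite("pics/s2.png",cv2.resize(f["img"][130:260,180:330],None,fx=5,fy=5,interpolation=cv2.INTER_CUBIC)[:600])
```

```text
now [0.571  0.0117 0.1237] shift tool mm [ 4.2 13.7  2.9] rotvec [ 0.13  0.23 -0.24]
```

View pics/s2.png

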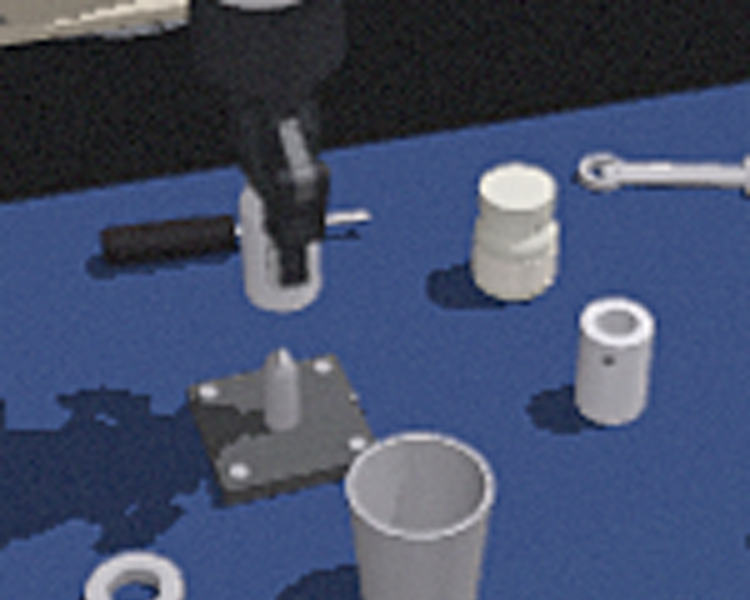

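Request:
play_rows(plan=[0.1,0.2,-0.2,4,12,3,34,0,0,0,0,12,0,34,0,0,0,0,6,0,34,0,0,0,0,0,0,34])

```text
time: 6.25
position: [0.5771, 0.011, 0.0931]
orientation: [-89.8, 0.0, -88.7]
contact_force: [0.2, -0.2, -2.2]
opening: 0.0393
```

Run:
```python
from h import *
delta([.574,.0076,.075],-89)
```

```text
now [0.5771 0.011  0.0931] shift tool mm [ 3.3 18.1 -3.2] rotvec [-0.18  0.32 -0.03]
```

Request:
play_rows(plan=[-0.2,0.3,0,4,3,-4,34,0,0,0,1,3,0,34,0,0,0,0,0,0,34])

```text
time: 6.5
position: [0.5728, 0.0068, 0.0855]
orientation: [-90.1, 0.1, -88.9]
contact_force: [-0.3, -0.0, -1.0]
opening: 0.0395
```

Run:
```python
from h import *
delta([.574,.0076,.075],-89)
```

```text
now [0.5728 0.0068 0.0855] shift tool mm [-0.7 10.5  1.2] rotvec [ 0.14  0.12 -0.05]
```

Request:
play_rows(plan=[0,0,0,-0.5,4,1,34,0,0,0,0,4,0,34,0,0,0,0,3,0,34])

```text
time: 6.75
position: [0.5749, 0.0072, 0.075]
orientation: [-90.0, 0.0, -88.9]
contact_force: [-0.1, -1.4, 0.5]
opening: 0.0394
```

Request:
play_rows(plan=[0,0,0,0,2,0,34,0,0,0,0,0,0,34])

```text
time: 6.92
position: [0.5753, 0.0069, 0.0739]
orientation: [-90.0, 0.0, -88.9]
contact_force: [-2.7, -0.2, -0.9]
opening: 0.0394
```

Request:
play_rows(plan=[0,0,0,0,3,0,34,0,0,0,0,2,0,34])

```text
time: 7.08
position: [0.5756, 0.0068, 0.0734]
orientation: [-90.0, -0.0, -88.9]
contact_force: [-12.2, 0.7, 17.1]
opening: 0.0391
```

Run:
```python
from h import *
print(env.get_state())
f=env.grab_frame("scene");cv2.imwrite("pics/s3.png",cv2.resize(f["img"][130:250,180:330],None,fx=5,fy=5,interpolation=cv2.INTER_CUBIC))
```

```text
{'time': 7.0833, 'joints': array([-4.42563389e+00,  1.11981975e+01,  9.82063854e+01, -2.48777707e-03,
        7.05606222e+01, -5.52953471e+00]), 'qvel': array([ 0.13391638,  0.28273726, -0.20300941, -0.23653588,  0.17345257,
       -0.02317326]), 'joint_torque': array([-4.50144354e-01, -4.87460554e+01, -4.43769372e+01,  1.24124782e-01,
       -4.84885544e+00, -3.13693097e-03]), 'position': array([0.57564099, 0.0067859 , 0.07341227]), 'orientation': array([-8.99655931e+01, -5.68834003e-03, -8.88952737e+01]), 'contact_force': array([-12.19848612,   0.74881277,  17.11791489]), 'moment': array([ 0.16228527,  2.52158479, -0.04649932]), 'opening': 0.039078275388901684}
```

View pics/s3.png

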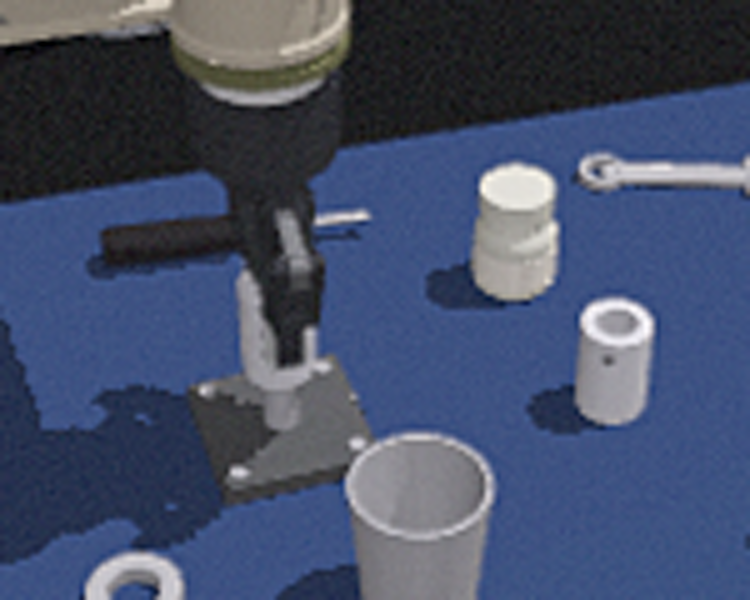

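Request:
play_rows(plan=[0,0,0,0,-20,0,34,0,0,0,0,-20,0,34,0,0,0,0,-15,0,34,0,4,0,39,0,-6,34,0,4,0,39,0,-6,34,0,4,0,39,0,-6,34,0,4,0,39,0,-6,34,0,4,0,39,0,-6,34,0,4,0,39,0,-6,34,0,4,0,20,0,-6,34,0,0,0,0,0,0,34])

```text
time: 8.05
position: [0.49, -0.2408, 0.1324]
orientation: [-89.5, 0.1, -117.8]
contact_force: [-0.1, 0.4, -2.9]
opening: 0.0391
```

Run:
```python
from h import *
delta([.480,-.242,.08],-117)
f=env.grab_frame("scene");cv2.imwrite("pics/s4.png",cv2.resize(f["img"][120:270,80:280],None,fx=4,fy=4,interpolation=cv2.INTER_CUBIC))
```

```text
now [ 0.49   -0.2408  0.1324] shift tool mm [ 5.8 52.3 -8.8] rotvec [-0.54 -0.8  -0.1 ]
```

View pics/s4.png

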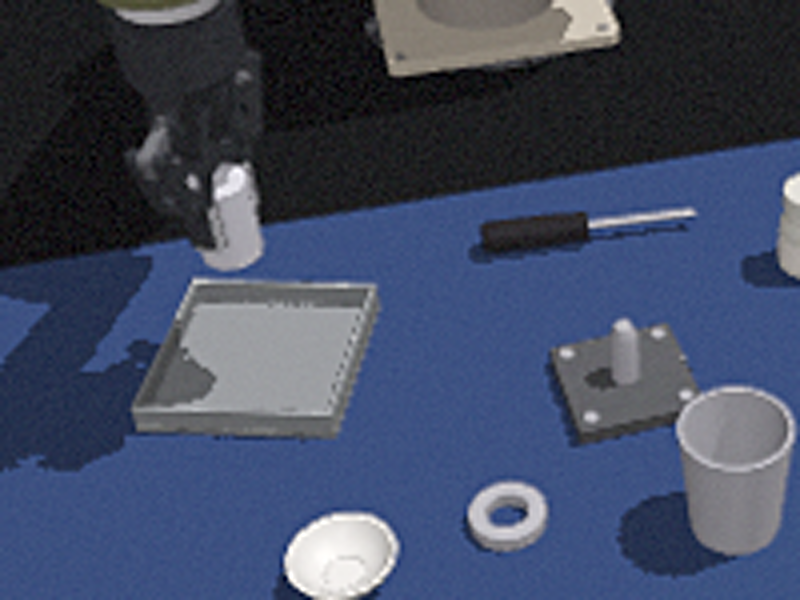

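Request:
play_rows(plan=[-0.5,-0.8,0,5,25,-9,34,0,0,0,0,25,-2,34,0,0,0,0,22,-2,34,0,0,0,0,0,0,34])

```text
time: 8.43
position: [0.481, -0.2378, 0.0609]
orientation: [-89.5, 0.2, -116.5]
contact_force: [-1.1, 0.8, -2.6]
opening: 0.0394
```

Run:
```python
from h import *
delta([.480,-.242,.025],-117)
f=env.grab_frame("scene");cv2.imwrite("pics/s5.png",cv2.resize(f["img"][150:240,90:190],None,fx=6,fy=6,interpolation=cv2.INTER_CUBIC))
```

```text
now [ 0.481  -0.2378  0.0609] shift tool mm [ 4.4 35.9  0.7] rotvec [-0.5   0.51 -0.21]
```

View pics/s5.png

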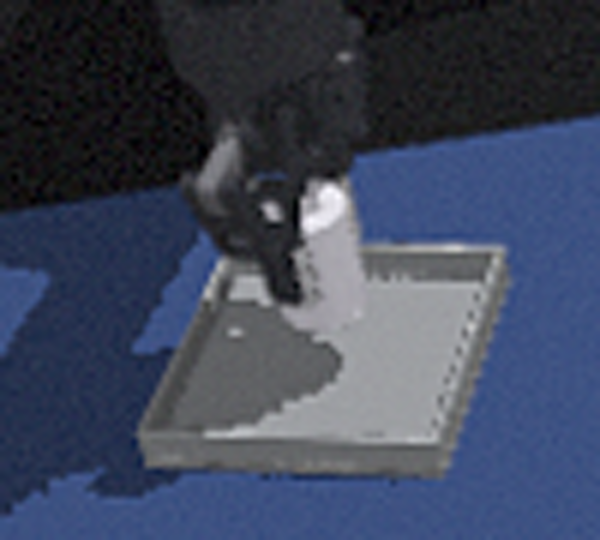

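Run:
```python
from h import *
f=env.grab_frame("scene")
def pr(X):
    c=f["R"]@X+f["t"]; q=f["camera_matrix"]@c; return q[:2]/q[2]
for z in (.045,.105):
    p=pr(np.array([.481,-.238,z])); print(p,(p-[90,150])*6)
```

```text
[143.81657277 199.99450264] [322.89943659 299.96701581]
[139.64114926 183.37790196] [297.84689555 200.26741174]
```

Request:
play_rows(plan=[-0.5,0.5,-0.2,4,12,0,34,0,0,0,0,12,-1,34,0,0,0,0,6,0,34,0,0,0,0,0,0,34])

```text
time: 8.87
position: [0.4872, -0.243, 0.0408]
orientation: [-89.1, -0.0, -116.7]
contact_force: [-0.9, 0.5, -2.4]
opening: 0.0393
```

Run:
```python
from h import *
delta([.480,-.242,.025],-117)
f=env.grab_frame("scene");cv2.imwrite("pics/s6.png",cv2.resize(f["img"][150:240,90:190],None,fx=6,fy=6,interpolation=cv2.INTER_CUBIC))
f=env.grab_frame("wrist");cv2.imwrite("pics/w6.png",f["img"])
```

```text
now [ 0.4872 -0.243   0.0408] shift tool mm [ 2.3 15.7 -7.2] rotvec [-0.9   0.28  0.02]
```

View pics/s6.png

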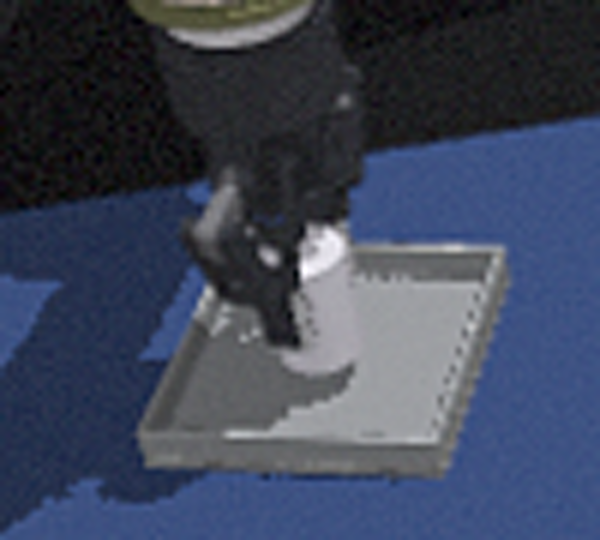

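View pics/w6.png

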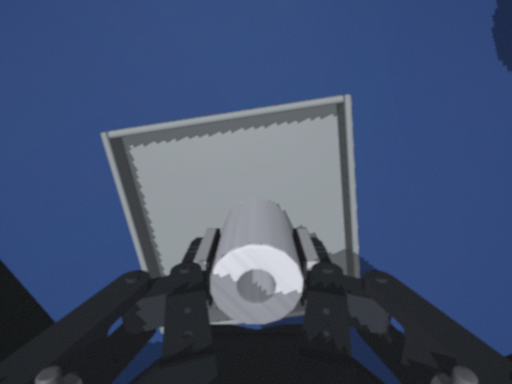

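Request:
play_rows(plan=[-0.9,0.3,0,2,6,-6,34,-0.2,0,0,0,5,-1,34,0,0,0,0,3,0,34,0,0,0,0,0,0,34])

```text
time: 9.3
position: [0.4812, -0.2426, 0.0287]
orientation: [-90.1, -0.0, -117.0]
contact_force: [-0.0, -0.7, -2.5]
opening: 0.0392
```

Run:
```python
from h import *
delta([.480,-.242,.025],-117)
```

```text
now [ 0.4812 -0.2426  0.0287] shift tool mm [ 0.   3.7 -1.3] rotvec [ 0.06 -0.04  0.04]
```

Request:
play_rows(plan=[0,0,0,0,2,0,34,0,0,0,0,2,0,34,0,0,0,0,2,0,34])

```text
time: 9.55
position: [0.4815, -0.2429, 0.0244]
orientation: [-90.1, -0.0, -117.0]
contact_force: [-16.6, 9.9, 41.8]
opening: 0.0392
```

Request:
play_rows(plan=[0,0,0,0,-0.5,0,34,0,0,0,0,0,0,62,0,0,0,0,0,0,62,0,0,0,0,0,0,62,0,0,0,0,0,0,62])

```text
time: 9.97
position: [0.4828, -0.2437, 0.0267]
orientation: [-89.9, -0.1, -117.0]
contact_force: [0.3, 0.1, -0.6]
opening: 0.062
```

Run:
```python
from h import *
delta([.480,-.242,.12],-117)
f=env.grab_frame("wrist");cv2.imwrite("pics/w7.png",f["img"])
```

```text
now [ 0.4828 -0.2437  0.0267] shift tool mm [ -0.2 -93.3  -3.1] rotvec [-0.12 -0.05  0.06]
```

View pics/w7.png

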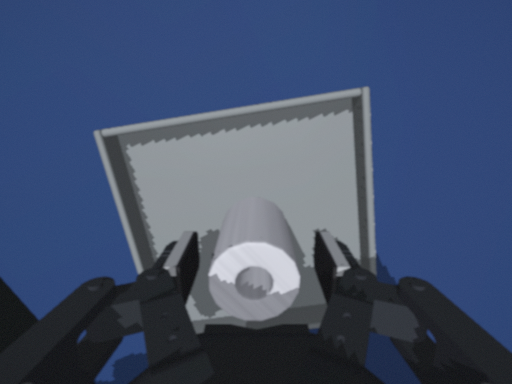

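Request:
play_rows(plan=[0,0,0,0,-15,-1,62,0,0,0,0,-15,0,62,0,0,0,0,-20,0,62,0,0,0,0,-30,0,62,0,0,0,0,-35,0,62,0,0,0,0,-15,0,62])

```text
time: 10.52
position: [0.4768, -0.2401, 0.1534]
orientation: [-90.8, 0.0, -117.1]
contact_force: [1.1, -0.4, 1.1]
opening: 0.0619
```

Run:
```python
from h import *
delta([.597,.1955,.12],-72)
f=env.grab_frame("wrist");cv2.imwrite("pics/w8.png",f["img"])
```

```text
now [ 0.4768 -0.2401  0.1534] shift tool mm [-442.5   34.8  -90.6] rotvec [  0.71 -45.06  -0.32]
```

View pics/w8.png

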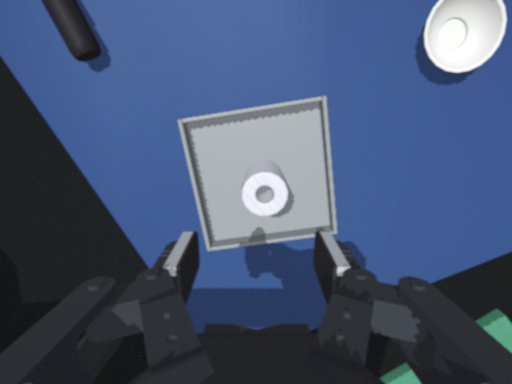

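Request:
play_rows(plan=[0.7,-4,0,-38,0,6,62,0,-4,0,-38,0,6,62,0,-4,0,-38,0,6,62,0,-4,0,-38,0,6,62,0,-4,0,-38,0,6,62,0,-4,0,-38,0,6,62,0,-4,0,-38,0,6,62,0,-4,0,-38,0,6,62,0,-4,0,-38,0,6,62,0,-4,0,-38,0,6,62,0,-4,0,-38,0,6,62,0,0,0,0,0,0,62])

```text
time: 11.57
position: [0.5937, 0.1704, 0.153]
orientation: [-89.6, -0.4, -71.4]
contact_force: [0.1, 0.2, 0.1]
opening: 0.0619
```

Run:
```python
from h import *
delta([.597,.1955,.12],-72)
```

```text
now [0.5937 0.1704 0.153 ] shift tool mm [-22.9  32.9  10.9] rotvec [-0.36  0.56  0.4 ]
```

Request:
play_rows(plan=[-0.4,0.6,0.4,-23,15,10,62,0,0,0,0,20,0,62,0,0,0,0,20,0,62,0,0,0,0,0,0,62])

```text
time: 11.9
position: [0.5958, 0.2011, 0.0958]
orientation: [-89.9, 0.0, -71.7]
contact_force: [-1.1, -0.4, -1.0]
opening: 0.0622
```

Run:
```python
from h import *
delta([.597,.1955,.02],-72)
f=env.grab_frame("wrist");cv2.imwrite("pics/w9.png",f["img"])
```

```text
now [0.5958 0.2011 0.0958] shift tool mm [ 5.7 75.8 -0.7] rotvec [-0.07  0.32 -0.02]
```

View pics/w9.png

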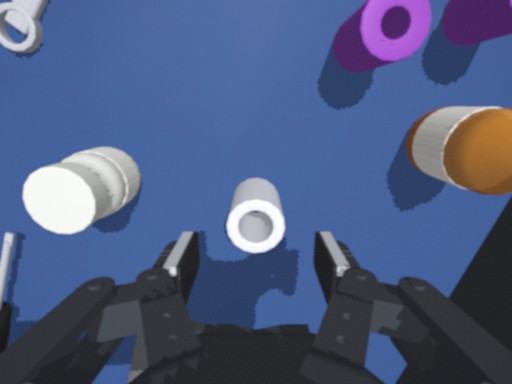

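The wide-bore sleeve sits between the fingers at (256,222). Descending.

Request:
play_rows(plan=[0,0.3,0,6,18,-1,62,-0.2,0,0,0,18,-2,62,-0.2,0,0,0,18,-2,62,0,0,0,0,0,0,62])

```text
time: 12.28
position: [0.5973, 0.1925, 0.0478]
orientation: [-89.9, -0.1, -72.1]
contact_force: [0.2, -0.1, -1.6]
opening: 0.062
```

Run:
```python
from h import *
delta([.597,.1955,.02],-72)
```

```text
now [0.5973 0.1925 0.0478] shift tool mm [-3.  27.8  0.6] rotvec [-0.11 -0.12  0.05]
```

Request:
play_rows(plan=[0,0,0,-3,10,0,62,-0.2,0,0,0,10,-1,62,0,0,0,0,5,0,62,0,0,0,0,0,0,62])

```text
time: 12.62
position: [0.5986, 0.1947, 0.0259]
orientation: [-89.8, -0.1, -72.2]
contact_force: [0.7, -0.2, 0.2]
opening: 0.062
```

Run:
```python
from h import *
delta([.597,.1955,.02],-72)
f=env.grab_frame("wrist");cv2.imwrite("pics/w10.png",f["img"])
```

```text
now [0.5986 0.1947 0.0259] shift tool mm [-1.2  5.8 -1.3] rotvec [-0.23 -0.23  0.08]
```

View pics/w10.png

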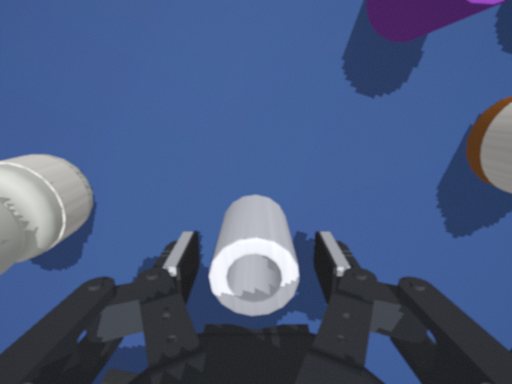

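Request:
play_rows(plan=[-0.2,-0.2,0,-1,4,-1,34,0,0,0,0,0,0,34,0,0,0,0,0,0,34,0,0,0,0,0,0,34,0,0,0,0,0,0,34], force=60)

```text
time: 13.08
position: [0.5987, 0.1959, 0.0241]
orientation: [-89.8, -0.1, -72.0]
contact_force: [-0.8, -1.0, -1.2]
opening: 0.0393
```

Run:
```python
from h import *
delta([.574,.0075,.14],-89)
f=env.grab_frame("wrist");cv2.imwrite("pics/w11.png",f["img"])
```

```text
now [0.5987 0.1959 0.0241] shift tool mm [ 171.8 -115.9  -81.4] rotvec [-0.2  17.01  0.07]
```

View pics/w11.png

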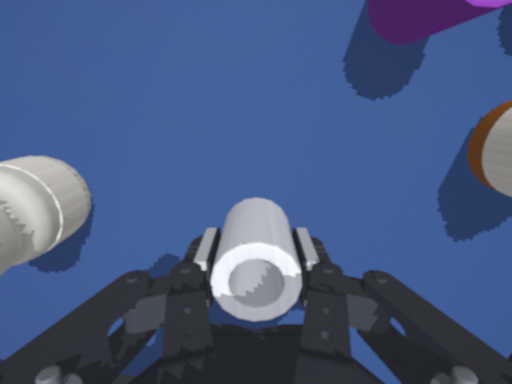

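Request:
play_rows(plan=[0,0,0,0,-20,0,34,0,0,0,0,-35,0,34,0,0,0,0,-35,0,34,0,0,0,0,-30,0,34,0,3.4,0,36,0,-11,34,0,3.4,0,36,0,-11,34,0,3.4,0,36,0,-11,34,0,3.4,0,36,0,-11,34,0,3.4,0,36,0,-11,34,0,0,0,0,0,0,34])

```text
time: 13.97
position: [0.5776, 0.0048, 0.1502]
orientation: [-89.7, -0.2, -89.3]
contact_force: [-1.2, -1.4, -1.8]
opening: 0.039
```

Run:
```python
from h import *
delta([.574,.0075,.10],-89)
```

```text
now [0.5776 0.0048 0.1502] shift tool mm [-2.9 50.2 -3.8] rotvec [-0.25 -0.34  0.18]
```

Request:
play_rows(plan=[-0.3,-0.3,0.2,-3,17,-5,34,0,0,0,0,17,-1,34,0,0,0,0,12,-1,34,0,0,0,0,0,0,34])

```text
time: 14.3
position: [0.5715, 0.0037, 0.1049]
orientation: [-89.8, -0.0, -89.4]
contact_force: [-0.5, 0.9, -2.1]
opening: 0.0393
```

Run:
```python
from h import *
delta([.574,.0072,.088],-89)
f=env.grab_frame("scene");cv2.imwrite("pics/s7.png",cv2.resize(f["img"][130:250,180:330],None,fx=5,fy=5,interpolation=cv2.INTER_CUBIC))
```

```text
now [0.5715 0.0037 0.1049] shift tool mm [-3.5 16.9  2.5] rotvec [-0.21 -0.42  0.01]
```

View pics/s7.png

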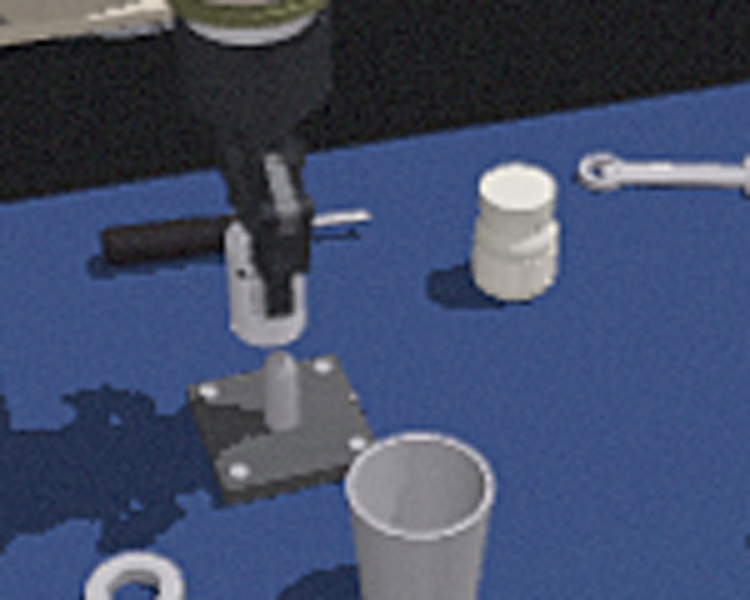

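Request:
play_rows(plan=[-0.2,-0.4,0,-5,6,3,34,0,0,0,0,6,0,34,0,0,0,0,0,0,34])

```text
time: 14.6
position: [0.5767, 0.0103, 0.095]
orientation: [-89.8, -0.0, -88.9]
contact_force: [-0.6, -0.1, -1.4]
opening: 0.0391
```

Run:
```python
from h import *
delta([.574,.0072,.065],-89)
```

```text
now [0.5767 0.0103 0.095 ] shift tool mm [ 3.  30.  -2.9] rotvec [-0.19  0.12  0.02]
```

Request:
play_rows(plan=[-0.2,0.1,0,2.5,0,-3,34,0,0,0,0,0,0,34,0,0,0,0,0,0,34])

```text
time: 14.85
position: [0.5743, 0.0085, 0.0957]
orientation: [-90.0, -0.0, -88.9]
contact_force: [-0.1, 0.2, -2.0]
opening: 0.039
```

Run:
```python
from h import *
delta([.574,.0072,.065],-89)
```

```text
now [0.5743 0.0085 0.0957] shift tool mm [ 1.3 30.7 -0.4] rotvec [-0.02  0.12  0.02]
```

Request:
play_rows(plan=[0,0.1,0,1,6,-0.5,34,0,0,0,0,6,-0.5,34,0,0,0,0,6,-0.5,34,0,0,0,0,0,0,34])

```text
time: 15.18
position: [0.5736, 0.0071, 0.0773]
orientation: [-89.8, -0.0, -89.0]
contact_force: [-0.5, 0.1, -2.9]
opening: 0.0394
```

Run:
```python
from h import *
delta([.574,.0072,.038],-89)
```

```text
now [0.5736 0.0071 0.0773] shift tool mm [-0.1 39.3  0.3] rotvec [-0.16 -0.01  0.04]
```

Request:
play_rows(plan=[-0.2,0,0,0,6,0,34,-0.1,0,0,0,6,-0.5,34,0,0,0,0,6,-0.5,34,0,0,0,0,0,0,34])

```text
time: 15.52
position: [0.5731, 0.0072, 0.0573]
orientation: [-90.1, -0.0, -89.0]
contact_force: [1.9, 0.8, -3.2]
opening: 0.039
```

Run:
```python
from h import *
delta([.574,.0072,.038],-89)
```

```text
now [0.5731 0.0072 0.0573] shift tool mm [-0.  19.3  0.9] rotvec [ 0.09 -0.02  0.02]
```

Request:
play_rows(plan=[0,0,0,0,5,0.6,34,0,0,0,0,5,0,34,0,0,0,0,4,0,34,0,0,0,0,0,0,34])

```text
time: 15.85
position: [0.5732, 0.0071, 0.0412]
orientation: [-90.2, -0.0, -89.0]
contact_force: [0.7, 1.2, -2.3]
opening: 0.0392
```

Run:
```python
from h import *
delta([.574,.0072,.038],-89)
```

```text
now [0.5732 0.0071 0.0412] shift tool mm [-0.1  3.2  0.8] rotvec [ 0.16 -0.02  0.02]
```

Request:
play_rows(plan=[0.1,0,0,0,2,0.5,34,0,0,0,0,1.5,0,34,0,0,0,0,0,0,34])

```text
time: 16.1
position: [0.5736, 0.0071, 0.0376]
orientation: [-90.1, -0.0, -89.0]
contact_force: [0.3, -0.6, 0.5]
opening: 0.0393
```

Request:
play_rows(plan=[0,0,0,0,1.5,0,34,0,0,0,0,0.5,0,34])

```text
time: 16.27
position: [0.5739, 0.0071, 0.0377]
orientation: [-90.1, -0.0, -89.0]
contact_force: [-0.5, -0.6, -1.9]
opening: 0.039
```

Request:
play_rows(plan=[0,0,0,0,2,0,34,0,0,0,0,1,0,34])

```text
time: 16.43
position: [0.5745, 0.007, 0.0375]
orientation: [-90.0, -0.0, -89.0]
contact_force: [-3.3, 0.1, 2.4]
opening: 0.0392
```

Request:
play_rows(plan=[0,0,0,0,1.5,0,34,0,0,0,0,0,0,34,0,0,0,0,0,0,56,0,0,0,0,0,0,56,0,0,0,0,0,0,56,0,0,0,0,0,0,56])

```text
time: 16.93
position: [0.5757, 0.0069, 0.0384]
orientation: [-89.9, -0.1, -89.0]
contact_force: [0.4, -1.0, -0.2]
opening: 0.056
```

Run:
```python
from h import *
delta([.574,.0072,.038],-89)
f=env.grab_frame("scene");cv2.imwrite("pics/s8.png",cv2.resize(f["img"][130:250,90:290],None,fx=4,fy=4,interpolation=cv2.INTER_CUBIC))
f=env.grab_frame("wrist");cv2.imwrite("pics/w12.png",f["img"])
```

```text
now [0.5757 0.0069 0.0384] shift tool mm [-0.4  0.4 -1.7] rotvec [-0.13  0.01  0.08]
```

View pics/s8.png

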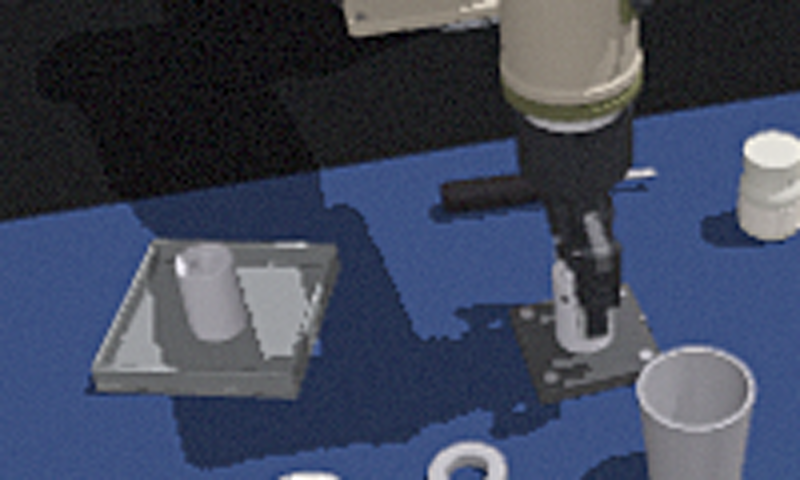

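View pics/w12.png

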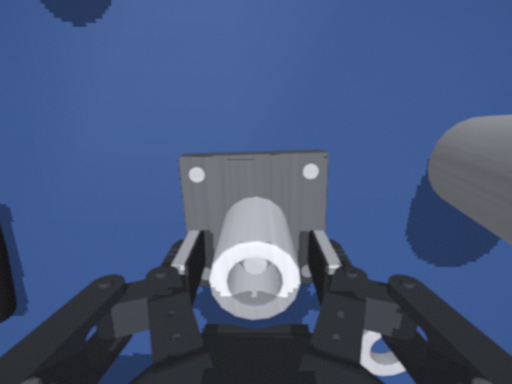

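Request:
play_rows(plan=[-0.1,0,0,0,0,-1.5,34,0,0,0,0,0,0,34,0,0,0,0,0,0,34,0,0,0,0,0,0,34,0,0,0,0,0,0,34], force=70)

```text
time: 17.45
position: [0.5742, 0.0068, 0.0386]
orientation: [-90.0, -0.1, -89.0]
contact_force: [0.8, 0.0, 0.5]
opening: 0.039
```

Request:
play_rows(plan=[0,0,0,0,-6,0,34,0,0,0,0,-8,0,34,0,0,0,0,-8,0,34,0,0,0,0,-8,0,34])

```text
time: 17.78
position: [0.573, 0.0074, 0.0682]
orientation: [-90.1, -0.0, -89.0]
contact_force: [1.2, -0.3, -1.8]
opening: 0.0389
```

Run:
```python
from h import *
delta([.574,.0072,.25],-89)
print(env.get_state()["contact_force"])
```

```text
now [0.573  0.0074 0.0682] shift tool mm [   0.2 -181.8    0.6] rotvec [0.13 0.01 0.02]
[ 1.20521909 -0.27150597 -1.78732551]
```

Request:
play_rows(plan=[0,0,0,0,-8,0.5,34,0.2,0,0,0,-10,0.5,34,0,0,0,0,-15,0.5,34,0,0,0,0,-25,0,34,0,0,0,0,-30,0,34,0,0,0,0,-35,0,34,0,0,0,0,-35,0,34,0,0,0,0,-25,0,34,0,0,0,0,0,0,34])

```text
time: 18.53
position: [0.571, 0.0071, 0.2675]
orientation: [-90.0, -0.1, -89.0]
contact_force: [0.5, 0.7, -0.9]
opening: 0.0387
```

Run:
```python
from h import *
s=env.get_state();print(s["joints"].round(1),s["position"])
f=env.grab_frame("wrist");cv2.imwrite("pics/w13.png",f["img"])
```

```text
[-4.4  2.3 87.  -0.1 90.8 -5.4] [0.57098083 0.00708712 0.26745921]
```

View pics/w13.png

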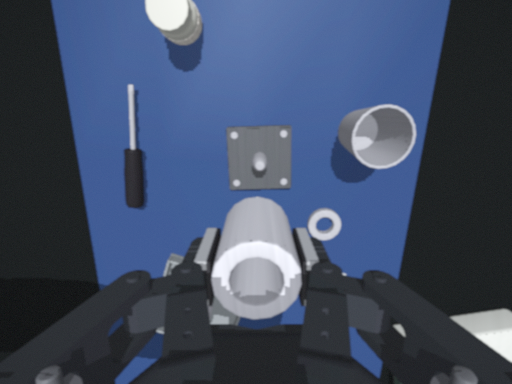

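Request:
play_rows(plan=[6.4,0,0,0,0,0,34,6.4,0,0,0,0,0,34,6.4,0,0,0,0,0,34,6.4,0,0,0,0,0,34,6.4,0,0,0,0,0,34,6.4,0,0,0,0,0,34,5,0,0,0,0,0,34,0,0,0,0,0,0,34,0,0,0,0,0,0,34])

```text
time: 19.33
position: [0.563, 0.0072, 0.2398]
orientation: [-46.9, 0.1, -89.1]
contact_force: [0.4, 0.0, 0.0]
opening: 0.0391
```

Run:
```python
from h import *
s=env.get_state();P,R=R_();y=R.apply([0,1,0]);print(s["joints"].round(1),P,y,np.degrees(np.arccos(-y[2])), "mid",P-y*.008)
f=env.grab_frame("scene");cv2.imwrite("pics/s9.png",f["img"])
```

```text
[ -8.8 -40.4 133.7   9.5  44.5 -13.9] [0.56296245 0.00719043 0.23982764] [ 0.68262886  0.01104263 -0.73068181] 43.05641712753162 mid [0.55750142 0.00710209 0.24567309]
```

View pics/s9.png

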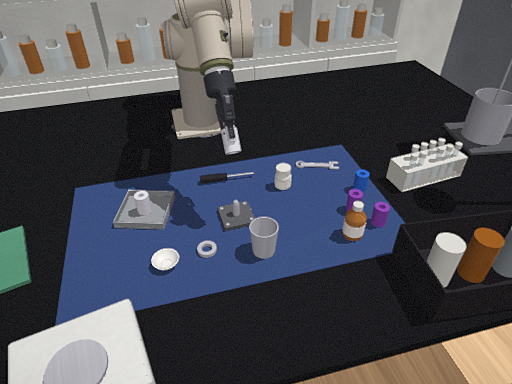

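Request:
play_rows(plan=[1,0,0,0,0,10,34,1,0,0,0,0,10,34,0,0,0,0,0,0,34,0,0,0,0,0,0,34])

```text
time: 19.72
position: [0.5823, 0.0073, 0.2592]
orientation: [-45.0, 0.0, -89.1]
contact_force: [-0.4, 1.0, -2.3]
opening: 0.0388
```

Run:
```python
from h import *
s=env.get_state();P,R=R_();y=R.apply([0,1,0]);print(s["joints"].round(1),s["qvel"].round(2),P,np.degrees(np.arccos(-y[2])), "mid",P-y*.008,s["opening"])
f=env.grab_frame("scene");cv2.imwrite("pics/s10.png",cv2.resize(f["img"][100:250,80:280],None,fx=4,fy=4,interpolation=cv2.INTER_CUBIC))
f=env.grab_frame("wrist");cv2.imwrite("pics/w14.png",f["img"])
```

```text
[ -8.6 -38.4 131.4   9.9  42.8 -14. ] [ 0.2   2.35 -3.71  0.02 -0.6   0.07] [0.58230244 0.00727168 0.25921449] 45.021164278476135 mid [0.57664428 0.0071776  0.26486925] 0.03878920741224197
```

View pics/s10.png

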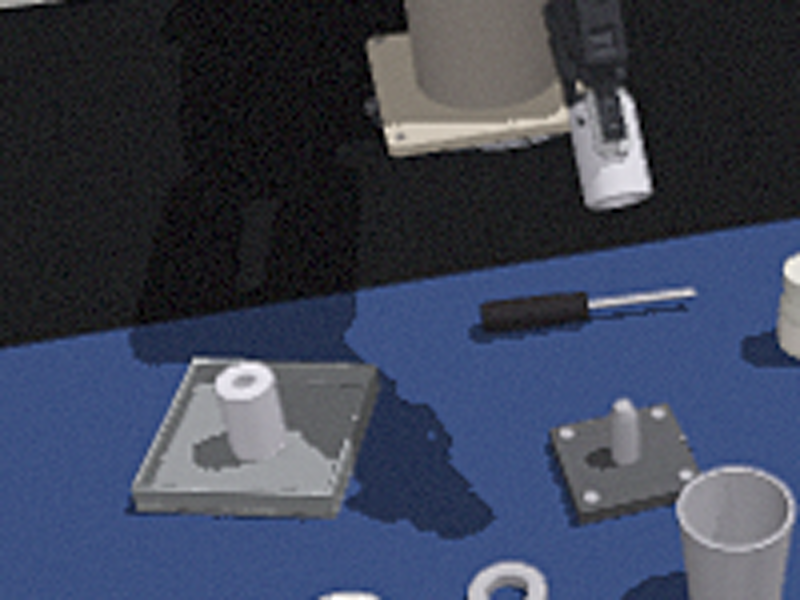

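View pics/w14.png

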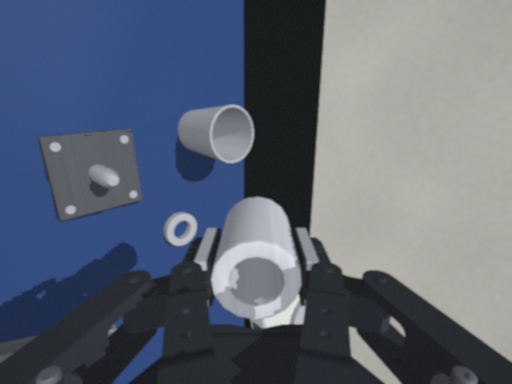

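Run:
```python
from h import *
s=env.get_state();P,R=R_();y=R.apply([0,1,0]);print(P,np.degrees(np.arccos(-y[2])),s["qvel"].round(2),s["opening"])
print(env.hand_in())
```

```text
[0.58205953 0.00728628 0.25910581] 45.04171350117545 [-0.05 -0.82  1.75  0.05  0.29 -0.03] 0.03847163530792473
the job is handed in; nothing more can be done
None
```

I did the job in the order asked and handed it in after about 20 s, still holding the good sleeve tipped over.

- **Misfit:** I tried the narrow-bore sleeve first (top view about (142,198)). It stopped on the pin's taper about 40 mm above home, with about 17 N up. I stood it in the grey tray and let it go. The last scene picture shows it upright there.
- **Good sleeve:** The wide-bore sleeve (top view about (190,176)) slid down freely and stopped where its underside should meet the base. I let it go there; the pictures showed it seated with the pin inside. I then gripped it again and drew it straight off.
- **Final pose:** The good sleeve is held at a tilt of 45.0°, worked out from the tool pose, with its middle about 0.26 m up. The fingers read 38.5 mm open on the 40 mm sleeve, and opening readings on it ran 38 to 39 mm throughout.

Setting the misfit down pressed it on the tray floor with about 42 N in the vertical reading. That went through the held sleeve, not the gripper body, and I backed off before letting go. Small moves often came out a few mm off, so I measured and corrected before each grasp and insertion. The gauge, driver, collar and beaker are where they were in the last pictures, and I saw no bystander moved in the last full scene view.

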